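Put up the raised display shelf on a button stall

TASK

Put up the raised shelf on the button stall: on the middle of the shallow red box stack whichever two of the wooden packers bring it level with the deep red box, one on the other, and lay the plank level across the two, centred over them. Then stand the open tub of buttons on the middle of the plank, lengthwise along it, and the glass jar on the plank directly over the deep box. Leave the bowl and the caliper where they are.

Things in the scene. Friction and masses are not known exactly. Their poses are not given: they have to be found in the camera images.
- deep_box: the deep closed stock box, red with a flat lid, 90 (x) x 100 (y) x 70 mm high, heavy and fixed. Origin: centre of its underside; z up, its front with the brass catch faces -x. It stands roughly 0.2 m beside the shallow box, to its left or right
- shallow_box: the shallow closed stock box, red with a flat lid, 90 (x) x 100 (y) x 36 mm high, heavy and fixed. Origin: centre of its underside; axes as for the deep box. The centres of the two boxes are 185 to 206 mm apart
- thin_packer: wooden packer, a rectangular timber offcut lying flat, 46 mm wide (y) and 10 mm thick, the longest of the three: 90 mm (x). Loose, plywood. Origin: centre of its underside; z up
- middle_packer: wooden packer, a rectangular timber offcut lying flat, 46 mm wide (y) and 16 mm thick, 68 mm long (x). Loose, plywood. Origin: centre of its underside; z up
- thick_packer: wooden packer, a rectangular timber offcut lying flat, 46 mm wide (y) and 24 mm thick, square from above: 46 mm (x). Loose, solid timber. Origin: centre of its underside; z up
- plank: loose pale wooden plank lying flat, 280 mm long (x), 60 mm wide (y), 15 mm thick, about 0.13 kg. Origin: centre of its underside; z up
- tub: loose open rectangular tub of clear plastic holding wooden buttons (they are fixed in it), 80 mm long (x; 84 over the rim), 54 mm wide (y; 58 over the rim), 40 mm high, about 0.12 kg, stiff enough to be gripped across its width. Origin: centre of its underside; z up
- jar: loose upright round glass jar of buttons with a metal screw cap, 50 mm across up to 52 mm high, cap 45 mm across, 78 mm high in all, about 0.16 kg. Origin: centre of its underside; z up
- bowl: small dark wooden bowl for customers, 84 mm across the rim, 36 mm high; loose, to be left alone. Origin: centre of its underside
- caliper: white plastic sliding caliper lying flat behind the boxes, 200 mm long (x), 4 to 8 mm thick; loose, to be left alone. Origin: on the middle of its beam, underside
Not all that is in view belongs to the job. What is shaped like the thin_packer but orange or pink is not meant. Leave any turquoise look-alike of the shallow_box alone.

How it is judged (in metres and radians):
At the end, for the whole second after the job is handed in: Thin + thick packer stacked flat on the shallow box (18 mm of its middle); plank on both, level to 0.02 rad, box centres 15 mm from its centre line, 122 mm from its middle; tub upright on its middle (20 x 12 mm, 0.2 rad); jar upright on it, 20 mm from over the deep box's centre; all at rest (horizontal distance between each of thin_packer, thick_packer and shallow_box below 0.018 m and angle between each of thin_packer, thick_packer's own z axis and vertical below 0.05 rad and z of thin_packer in the frame of shallow_box between 0.033 and 0.064 m and z of thick_packer in the frame of shallow_box between 0.033 and 0.05 m and z of plank in the frame of deep_box between 0.067 and 0.073 m and angle between plank's own z axis and vertical below 0.02 rad and y of deep_box in the frame of plank between -0.015 and 0.015 m and y of shallow_box in the frame of plank between -0.015 and 0.015 m and horizontal distance between plank and deep_box below 0.122 m and horizontal distance between plank and shallow_box below 0.122 m and x of tub in the frame of plank between -0.02 and 0.02 m and y of tub in the frame of plank between -0.012 and 0.012 m and z of tub in the frame of plank between 0.012 and 0.018 m and angle between each of tub, jar's own z axis and vertical below 0.06 rad and angle between the x axis of tub and the x axis of plank, either way round below 0.2 rad and horizontal distance between jar and deep_box below 0.02 m and y of jar in the frame of plank between -0.015 and 0.015 m and z of jar in the frame of plank between 0.012 and 0.018 m and linear speed of each of thin_packer, thick_packer, plank, tub, jar below 0.02 m/s); the robot touches nothing.
It fails at once if the bowl is moved more than 20 mm (distance of bowl from where it was at the start of the episode above 0.02 m).
It fails at once if the caliper is moved more than 20 mm (distance of caliper from where it was at the start of the episode above 0.02 m).
It also fails if it takes over 128 s, if anything falls off the work surface, if the arm or the gripper's body presses on something with over 40 N, if the wrist force passes 120 N, or if a joint passes its speed limit or range.

ROBOT

A 6-joint arm with a two-finger parallel gripper is mounted at the origin on the work surface. World frame = base frame: x ahead of the robot, y to its left, z up, the work surface at z = 0. Lengths are in m, angles in degrees, forces in N, time in s.
With the tool pointing down it reaches from about 0.375 to 0.9 m from the base axis. Payload 3.1 kg.
Tool frame: the origin (TCP) lies on the centre line of the jaws, within the pads' length; the fingertips stand 17 mm ahead of it and the grasp point (between the pads) lies 2 mm behind it; z points along the fingers, y is the line along which they close (so a half turn about z gives the same grasp; the last joint's range is limited). The gripper opens to 87 mm and grips with 3 to 60 N. Pads are 19 mm wide; open, the fingers measure 117 mm over their backs; the gripper's body (75 mm by 190 mm) begins 51 mm behind the grasp point.
Start: joints at [60.877, 30.224, 82.088, -0, 67.689, -10.227], TCP at [0.202, 0.591, 0.24] pointing down, gripper open.
Joint ranges: [-176.69, 176.69], [-43.24, 126.21], [12.49, 139.97], [-82, 262], [0, 151.66], [-163.58, 163.58]. Speed limits (degrees/s): [159.86, 159.86, 180, 180, 180, 180].

INTERFACE

Orientations are given as a 3x3 rotation matrix whose columns are the frame's x, y, z axes.
In Python, from rig import bot, imaging, finder gives the robot as it stands. The module is installed in compiled form; this text tells all that it offers.
- The arm moves only by the tool play_rows, never from a script. Its argument "motion" is a list that holds one entry, the list of rows, each a list of 6 numbers: the shift along the tool's x, y, z in shares of 0.5 m (1.0 is 0.5 m), then the turn, a rotation vector about the tool's x, y, z in parts of the range, where 1.0 means 180 degrees. In form: [[[dx, dy, dz, wx, wy, wz], ...]]. A call has 1 to 8 rows; each row is the pose to reach, as a shift and turn from the pose commanded when the call began, along the tool's axes at that moment; what a row does not reach only later rows make up. A row lasts 1/12 s, in which the tool goes at most 41.7 mm and 7.16 degrees, less where a joint would pass 70% of its speed; a pose out of reach is approached as far as the arm can. Shift and turn numbers lie between -1 and 1, and a call with a number outside is refused. A call with a gripper value outside its range is refused whole. "fingers" is the finger opening in m, from 0 to 0.087, set as the call begins (left out, the last holds). The fingers move at their own pace and stop on an object; the grip force is fixed at half the most. Time passes only in rows, so rows that repeat a pose let the fingers close. It gives the time, the measured TCP pose, the force, the opening and the grip force at its end, in the units of the state.
- bot.read_state(): the state, without advancing time (a new reading comes with each control period).
- imaging.capture(name): name is "scene" or "top"; returns a dict with "frame" (420x560x3 uint8, red, green, blue), "camera_matrix" (3x3 intrinsics, pixels), "R" (3x3) and "t" (3): a world point X has camera coordinates R X + t. Camera axes: x right, y down, z forward; pixel columns grow to the right and rows downward; lengths in m; the calibration is good to about 2 mm. A picture is of the moment at which its call begins. There is no depth.
- bot.hand_in(): hands the job in; it is judged then, once.
Trained networks look in the newest picture that a camera, given by its name, has taken for a name from the list of things; names that differ only in an ending like _2 or _b are one class to them, and where a whole thing is asked for, a point or a joint stands for the part that bears it (a point fixed in the world has none). Each returns a list of dicts, best first, with "confidence" (0 to 1); they miss things now and then, are a little off and sometimes report something else, mostly with a low value. They report only what shows in the picture. A call takes as long as a camera call. They do not tell look-alikes from the thing itself.
- finder.recognise(camera, name): "at" ([x, y, z] in m, in world coordinates, good to about 4 mm: the middle of the surface that is visible of it).
- finder.outline_of(camera, name): "pixels" (420x560 bool, what is visible of it).
The state is a dict: "time_s": time; "joint_positions": joint angles; "qvel": joint speeds; "tau": joint torques, N m; "position": TCP position; "tcp_rot": TCP orientation; "force": force on the tool from outside, world axes, zero at the start; "moment": the same for the moment, N m; "opening": opening from 0.0 (shut) to 1.0 (fully open); "grasp_force": force on a finger pad.
Only numpy, scipy, OpenCV 4.12 (cv2) and the standard library are available. Lean on these libraries where they do the work, as an engineer would, in place of code of your own. Each camera call takes 0.05 s, during which the arm holds its last target. There are 200 camera calls.

## Working session

There is one attempt and no reset: what is moved stays moved. The work goes in short steps, Python scripts to look and compute and a tool call to move; the robot and the scene stay as the last step left them, time stands still between calls to the robot, and variables do not carry over. Pictures are saved under pics/ and viewed, at most 14 in all, crops included, and the job is handed in when it is done.

Besides the shell and the picture viewer there is one more tool, called after "Emit:" by a JSON object that holds its "op" and its "data", one argument or row to a line. play_rows: Moves the arm, as the interface text tells. Its arguments: {"type":"object","properties":{"motion":{"type":"array"},"fingers":{"type":"number"}},"required":["motion"]}

```bash
mkdir -p pics; ls; python3 - <<'E'
from rig import bot, imaging, finder
import cv2,numpy as np
for n in("scene","top"):
    c=imaging.capture(n); cv2.imwrite(f"pics/{n}0.png",cv2.resize(c["frame"][:,:,::-1],(784,588)))
    print(n,c["camera_matrix"].tolist(),np.round(c["R"],4).tolist(),np.round(c["t"],4).tolist())
    for o in "deep_box shallow_box thin_packer middle_packer thick_packer plank tub jar bowl caliper".split():
        print(o,[(np.round(d["at"],3).tolist(),round(d["confidence"],2)) for d in finder.recognise(n,o)][:4])
s=bot.read_state();print(s)
E
```

```text
pics
scene [[414.11106255404997, 0.0, 285.54419634649133], [0.0, 414.11106255404997, 204.83444193447608], [0.0, 0.0, 1.0]] [[-0.2778, 0.9605, 0.015], [0.6354, 0.1954, -0.747], [-0.7205, -0.198, -0.6646]] [0.1625, -0.2762, 1.5095]
deep_box [([0.619, -0.13, 0.068], 0.71), ([0.586, 0.397, 0.025], 0.5)]
shallow_box [([0.601, 0.059, 0.037], 0.76), ([0.618, 0.22, 0.037], 0.74)]
thin_packer [([0.344, -0.291, 0.009], 0.84), ([0.204, -0.304, 0.009], 0.63), ([0.35, -0.445, 0.01], 0.5)]
middle_packer [([0.343, 0.295, 0.016], 0.84)]
thick_packer [([0.597, 0.062, 0.037], 0.68), ([0.469, -0.329, 0.026], 0.62), ([0.341, 0.298, 0.015], 0.47)]
plank [([0.445, -0.014, 0.014], 0.72)]
tub [([0.583, 0.394, 0.022], 0.62), ([0.452, 0.351, 0.022], 0.17)]
jar [([0.587, -0.385, 0.052], 0.6)]
bowl [([0.45, 0.35, 0.025], 0.7), ([0.471, -0.33, 0.027], 0.26)]
caliper [([0.788, -0.021, 0.006], 0.77)]
top [[453.23297560081113, 0.0, 280.89353994214497], [0.0, 453.23297560081113, 205.4621521662674], [0.0, 0.0, 1.0]] [[-0.0066, -0.9999, -0.01], [-0.994, 0.0076, -0.1089], [0.1089, 0.0092, -0.994]] [-0.0044, 0.4773, 1.0
[... 666 characters left out ...]
.68465010e-03,
        6.76890536e+01, -1.02265331e+01]), 'qvel': array([-0.09833506, -0.02309334, -0.01696075,  0.04326783,  0.06688805,
        0.04347476]), 'tau': array([ 1.41735704e-04, -4.40029585e+01, -1.76983237e+01,  6.34703273e-02,
        5.04314317e-02, -2.16994056e-05]), 'position': array([0.20236068, 0.59130936, 0.23954926]), 'tcp_rot': array([[-9.46099912e-01,  3.23874909e-01, -2.62506410e-05],
       [ 3.23874909e-01,  9.46099912e-01,  8.77279546e-06],
       [ 2.76770174e-05, -2.01982945e-07, -1.00000000e+00]]), 'force': array([-0.15036731, -0.34334153, -0.25046255]), 'moment': array([ 0.04750453,  0.02138781, -0.05449209]), 'grasp_force': 0.0, 'opening': 1.0004157675908019}
```

View pics/top0.png

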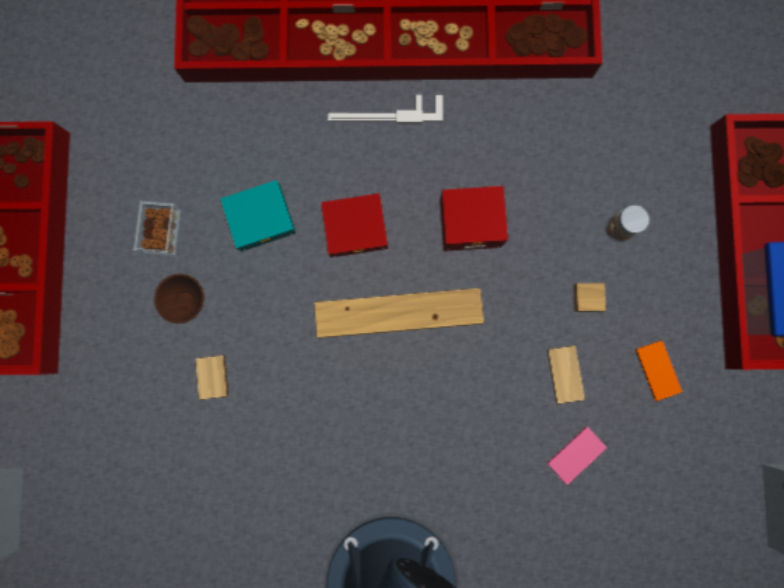

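View pics/scene0.png

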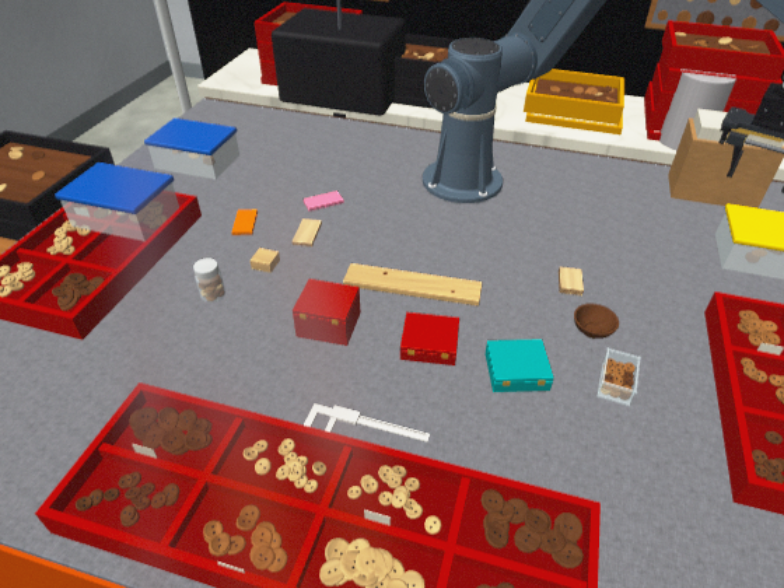

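Top view (784x588): plank (400,313), deep box (474,217), shallow red box (355,224), turquoise look-alike (258,214), jar (628,222), tub (157,228), bowl (179,298), caliper (390,112).
Thin packer candidates: plain wood (567,375), orange (658,370) and pink (578,455). The plain wood one fits, since orange and pink are excluded. The thick packer is the square one at (591,297) and the middle packer is at (211,377). I'll fit poses and confirm with a crop.

```bash
cat > fit.py <<'E'
from rig import bot, imaging, finder
import cv2,numpy as np
from scipy.optimize import minimize
S=4
def proj(c,X):
    p=(c["R"]@np.asarray(X,float).T).T+c["t"]; q=(c["camera_matrix"]@p.T).T; return q[:,:2]/q[:,2:]
def pts(p,size,z0):
    x,y,a,h=p; a=np.radians(a)
    if len(size)==1:   # jar: lower radius to 0.67 h, cap above
        t=np.linspace(0,2*np.pi,24,endpoint=False); o=[]
        for r,z in((.025,0),(.025,.052),(.0225,h)): o+= [(x+r*np.cos(u),y+r*np.sin(u),z0+z) for u in t]
        return np.array(o)
    l,w=size[0]/2,size[1]/2; c,s=np.cos(a),np.sin(a)
    return np.array([(x+i*l*c-j*w*s,y+i*l*s+j*w*c,z) for z in(z0,z0+h) for i,j in((-1,-1),(1,-1),(1,1),(-1,1))])
def mask(c,p,size,z0):
    q=cv2.convexHull(proj(c,pts(p,size,z0)).astype(np.float32))[:,0]
    m=np.zeros((420*S,560*S),np.uint8); cv2.fillConvexPoly(m,np.round(((q+.5)*S-.5)*16).astype(int),1,shift=4); return m
def fit(views,p0,size,z0=0,fixh=False):
    "views: list of (capture, bool mask)"
    big=[(c,cv2.resize(m.astype(np.uint8),None,fx=S,fy=S,interpolation=cv2.INTER_NEAREST)) for c,m in views]
    def cost(v):
        p=np.array([p0[0]+v[0],p0[1]+v[1],p0[2]+v[2]*1000,p0[3]+(0 if fixh else v[3])]); t=0
        for c,m in big:
            k=mask(c,p,size,z0); t+=1-(k&m).sum()/(k|m).sum()
        return t
    best=None
    for _ in range(2):
        s=np.zeros(4) if best is None else best.x
        sim=np.vstack([s]+[s+d for d in np.diag([.008,.008,.008,.006])])
        r=minimize(cost,s,method="Nelder-Mead",options=dict(initial_simplex=sim,xatol=1e-4,fatol=1e-4,maxiter=150))
        if best is None or r.fun<best.fun: best=r
    v=best.x; return np.array([p0[0]+v[0],p0[1]+v[1],p0[2]+v[2]*1000,p0[3]+(0 if fixh else v[3])]),best.fun
def near(cam,c,name,xyz):
    u=proj(c,[xyz])[0]; b=None
    for d in finder.outline_of(cam,name):
        m=d["pixels"]; 
        if m.sum()<20: continue
        r,k=np.nonzero(m); e=np.hypot(k.mean()-u[0],r.mean()-u[1])
        if e<14 and(b is None or e<b[0]): b=(e,m)
    return None if b is None else b[1]
E
cat > m.py <<'E'
from fit import *
T={"deep_box":((.585,-.137,0,.07),(.09,.1)),"shallow_box":((.58,.059,10,.036),(.09,.1)),"thin_packer":((.337,-.293,8,.01),(.09,.046)),
"thick_packer":((.465,-.331,0,.024),(.046,.046)),"plank":((.44,-.018,94,.015),(.28,.06)),"tub":((.583,.39,0,.04),(.084,.058)),"jar":((.575,-.384,0,.078),(1,))}
C={n:imaging.capture(n) for n in("scene","top")}
A=None
im=cv2.resize(C["top"]["frame"][:,:,::-1],None,fx=2,fy=2)
for o,(p0,sz) in T.items():
    V=[(n,C[n],near(n,C[n],o,(p0[0],p0[1],p0[3]/2))) for n in C]
    vs=[(c,m) for n,c,m in V if m is not None]
    if not vs: print(o,"no mask"); continue
    p,e=fit(vs,p0,sz)
    print(o,len(vs),p.round(4),round(e,3),"single:",[(n,fit([(c,m)],p,sz,0,True)[0][:3].round(4).tolist()) for n,c,m in V if m is not None])
    q=cv2.convexHull(proj(C["top"],pts(p,sz,0)).astype(np.float32)); cv2.polylines(im,[np.int32(q*2+1)],True,(255,255,0),1)
cv2.imwrite("pics/fit1.png",im[240:780,160:960])
E
python3 m.py
```

```text
deep_box 2 [ 0.5907 -0.1398  2.924   0.0679] 0.09 single: [('scene', [0.5884, -0.1422, 3.8736]), ('top', [0.5909, -0.1391, 2.6373])]
shallow_box 2 [0.5848 0.0576 8.0873 0.0363] 0.088 single: [('scene', [0.584, 0.0564, 8.5409]), ('top', [0.5852, 0.0584, 8.2734])]
thin_packer 2 [ 0.332  -0.2934  7.7748  0.0083] 0.206 single: [('scene', [0.3297, -0.2958, 7.8419]), ('top', [0.3327, -0.2924, 7.8971])]
thick_packer 2 [ 0.4603 -0.3357  0.1155  0.024 ] 0.141 single: [('scene', [0.4593, -0.3369, 2.198]), ('top', [0.4604, -0.3342, -1.1104])]
plank 2 [ 4.36400e-01 -1.47000e-02  9.45024e+01  1.44000e-02] 0.115 single: [('scene', [0.4353, -0.0161, 94.1866]), ('top', [0.437, -0.0141, 94.4532])]
tub 2 [ 0.5812  0.3925 -6.2575  0.0381] 0.209 single: [('scene', [0.5782, 0.3909, -8.3889]), ('top', [0.583, 0.3936, -6.0503])]
jar 2 [ 0.5799 -0.3934  9.2461  0.0752] 0.176 single: [('scene', [0.5746, -0.3972, -8.8645]), ('top', [0.5803, -0.3937, 9.2262])]
```

View pics/fit1.png

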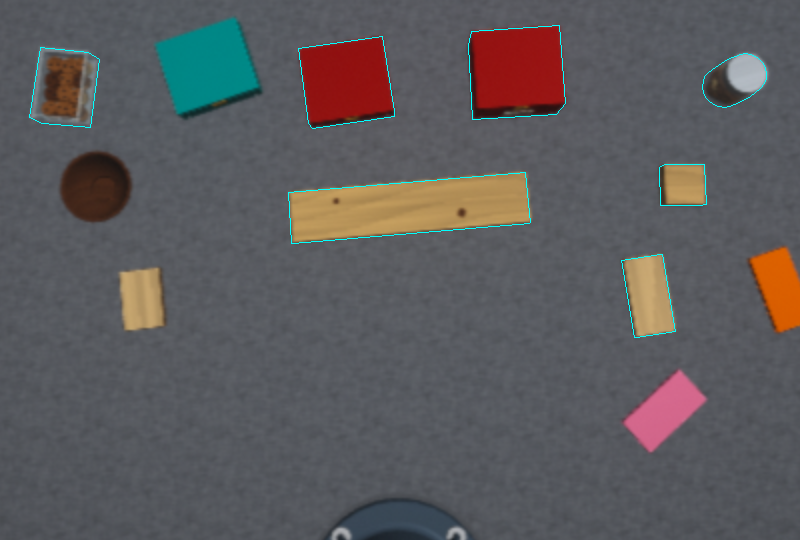

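The crop shows all outlines sitting tightly on their objects. The plain-wood thin packer is at crop (648,296), beside the orange (775,290) and pink (665,410) decoys. The red shallow box is at (346,82), and the turquoise one at (207,67) is left alone. Next is a planner that prints tool-frame rows.

```bash
cat > plan.py <<'E'
from rig import bot
import numpy as np,sys
# args: x,y,z,closing_angle ... ; prints per call the tool-frame shift/turn from the previous waypoint
def plan(W):
    s=bot.read_state(); R=s["tcp_rot"]; p=s["position"]; a=np.degrees(np.arctan2(R[1,1],R[0,1]))
    print("t",round(s["time_s"],2),"p",p.round(4),"ang",round(a,2),"tilt",R[2,2].round(5),"open",round(s["opening"]*.087,4),"F",s["force"].round(1),"grip",round(s["grasp_force"],1))
    for w in W:
        q=np.array(w[:3]); y=np.array([np.cos(np.radians(a)),np.sin(np.radians(a)),0]); z=np.array([0,0,-1.]); x=np.cross(y,z)
        d=q-p; r=[round(float(v),4) for v in (d@x,d@y,d@z)]; t=(w[3]-a+180)%360-180
        print(w,"->",r,"wz",round(-t,1),"rows",int(max(np.ceil(np.linalg.norm(d)/.0417),np.ceil(abs(t)/7.16)))+1)
        p,a=q,w[3]
if __name__=="__main__": plan([tuple(map(float,v.split(","))) for v in sys.argv[1:]])
E
python3 plan.py .40,.32,.2,90 .45,.02,.2,97.8 .40,-.2,.15,97.8 .332,-.2935,.1,97.8 .332,-.2935,.020,97.8
```

```text
t 1.9 p [0.2024 0.5913 0.2395] ang 71.1 tilt -1.0 open 0.0871 F [ 0.4  0.  -0.4] grip 0.0
(0.4, 0.32, 0.2, 90.0) -> [-0.2749, -0.1927, 0.0395] wz -18.9 rows 10
(0.45, 0.02, 0.2, 97.8) -> [-0.05, -0.3, 0.0] wz -7.8 rows 9
(0.4, -0.2, 0.15, 97.8) -> [0.0794, -0.2112, 0.05] wz -0.0 rows 7
(0.332, -0.2935, 0.1, 97.8) -> [0.0801, -0.0834, 0.05] wz -0.0 rows 5
(0.332, -0.2935, 0.02, 97.8) -> [0.0, 0.0, 0.08] wz -0.0 rows 3
```

The manual's scale: shifts go in shares of 0.5 m and turns go in shares of 180 degrees. Converting my numbers, -0.275 m / 0.5 = -0.55, -0.193 m / 0.5 = -0.386, -19 degrees / 180 = -0.1056.

Emit:
{"op": "play_rows", "data": {
  "motion": [
    [[-0.55, -0.386, 0.08, 0, 0, -0.1056], [-0.55, -0.386, 0.08, 0, 0, -0.1056], [-0.55, -0.386, 0.08, 0, 0, -0.1056], [-0.55, -0.386, 0.08, 0, 0, -0.1056], [-0.55, -0.386, 0.08, 0, 0, -0.1056], [-0.55, -0.386, 0.08, 0, 0, -0.1056], [-0.55, -0.386, 0.08, 0, 0, -0.1056], [-0.55, -0.386, 0.08, 0, 0, -0.1056]]
  ]
}}

```text
time_s: 2.57
position: [0.3963, 0.3245, 0.2006]
tcp_rot: [[-1.0, -0.002, 0.001], [-0.002, 1.0, 0.0], [-0.001, 0.0, -1.0]]
force: [0.6, 0.6, -0.3]
opening: 1.004
grasp_force: 0.0
```

```bash
python3 plan.py .45,.08,.2,97.8 .42,-.2,.15,97.8 .332,-.2935,.08,97.8 .332,-.2935,.020,97.8
```

```text
t 2.57 p [0.3963 0.3245 0.2006] ang 90.12 tilt -1.0 open 0.0874 F [ 0.6  0.6 -0.3] grip 0.0
(0.45, 0.08, 0.2, 97.8) -> [-0.0531, -0.2446, 0.0006] wz -7.7 rows 8
(0.42, -0.2, 0.15, 97.8) -> [0.0677, -0.2733, 0.05] wz -0.0 rows 8
(0.332, -0.2935, 0.08, 97.8) -> [0.0999, -0.0807, 0.07] wz -0.0 rows 5
(0.332, -0.2935, 0.02, 97.8) -> [0.0, 0.0, 0.06] wz -0.0 rows 3
```

Scaled: -0.245 m / 0.5 = -0.49, -0.053 m / 0.5 = -0.106, -7.7 degrees / 180 = -0.0428.

Emit:
{"op": "play_rows", "data": {
  "motion": [
    [[-0.106, -0.49, 0, 0, 0, -0.0428], [-0.106, -0.49, 0, 0, 0, -0.0428], [-0.106, -0.49, 0, 0, 0, -0.0428], [-0.106, -0.49, 0, 0, 0, -0.0428], [-0.106, -0.49, 0, 0, 0, -0.0428], [-0.106, -0.49, 0, 0, 0, -0.0428], [-0.106, -0.49, 0, 0, 0, -0.0428], [-0.106, -0.49, 0, 0, 0, -0.0428]]
  ]
}}

```text
time_s: 3.23
position: [0.4501, 0.0787, 0.2008]
tcp_rot: [[-0.991, -0.13, 0.001], [-0.13, 0.991, -0.0], [-0.001, -0.0, -1.0]]
force: [-0.3, 0.4, -0.5]
opening: 1.0
grasp_force: 0.0
```

Scaled: -0.273 m / 0.5 = -0.546, 0.068 m / 0.5 = 0.136.

Emit:
{"op": "play_rows", "data": {
  "motion": [
    [[0.136, -0.546, 0.1, 0, 0, 0], [0.136, -0.546, 0.1, 0, 0, 0], [0.136, -0.546, 0.1, 0, 0, 0], [0.136, -0.546, 0.1, 0, 0, 0], [0.136, -0.546, 0.1, 0, 0, 0], [0.136, -0.546, 0.1, 0, 0, 0], [0.136, -0.546, 0.1, 0, 0, 0], [0.136, -0.546, 0.1, 0, 0, 0]]
  ]
}}

```text
time_s: 3.9
position: [0.4202, -0.2036, 0.15]
tcp_rot: [[-0.991, -0.132, 0.003], [-0.132, 0.991, -0.004], [-0.002, -0.004, -1.0]]
force: [0.3, -0.6, 0.6]
opening: 1.002
grasp_force: 0.0
```

Scaled: 0.1 m / 0.5 = 0.2, -0.081 m / 0.5 = -0.162.

Emit:
{"op": "play_rows", "data": {
  "motion": [
    [[0.2, -0.162, 0.14, 0, 0, 0], [0.2, -0.162, 0.14, 0, 0, 0], [0.2, -0.162, 0.14, 0, 0, 0], [0.2, -0.162, 0.14, 0, 0, 0], [0.2, -0.162, 0.14, 0, 0, 0], [0.2, -0.162, 0.14, 0, 0, 0], [0.2, -0.162, 0.14, 0, 0, 0]]
  ]
}}

```text
time_s: 4.48
position: [0.3315, -0.291, 0.0808]
tcp_rot: [[-0.991, -0.137, 0.0], [-0.137, 0.991, 0.0], [-0.0, 0.0, -1.0]]
force: [0.2, 1.0, 0.3]
opening: 1.001
grasp_force: 0.0
```

```bash
python3 plan.py .332,-.2935,.020,97.8
```

```text
t 4.48 p [ 0.3315 -0.291   0.0808] ang 97.89 tilt -1.0 open 0.0871 F [0.2 1.  0.3] grip 0.0
(0.332, -0.2935, 0.02, 97.8) -> [-0.0002, -0.0025, 0.0608] wz 0.1 rows 3
```

Scaled: 0.061 m / 0.5 = 0.122, -0.0025 m / 0.5 = -0.005.

Emit:
{"op": "play_rows", "data": {
  "motion": [
    [[0, -0.005, 0.06, 0, 0, 0], [0, -0.005, 0.1, 0, 0, 0], [0, -0.005, 0.122, 0, 0, 0], [0, -0.005, 0.122, 0, 0, 0]]
  ]
}}

```text
time_s: 4.82
position: [0.3317, -0.2929, 0.0186]
tcp_rot: [[-0.99, -0.139, -0.001], [-0.139, 0.99, 0.002], [0.001, 0.002, -1.0]]
force: [-0.1, 0.3, 1.0]
opening: 1.0
grasp_force: 0.0
```

Emit:
{"op": "play_rows", "data": {
  "motion": [
    [[0, 0, 0, 0, 0, 0], [0, 0, 0, 0, 0, 0], [0, 0, 0, 0, 0, 0], [0, 0, 0, 0, 0, 0], [0, 0, 0, 0, 0, 0], [0, 0, 0, 0, 0, 0], [0, 0, 0, 0, 0, 0], [0, 0, 0, 0, 0, 0]]
  ],
  "fingers": 0.03
}}

```text
time_s: 5.48
position: [0.3308, -0.295, 0.0197]
tcp_rot: [[-0.991, -0.135, 0.0], [-0.135, 0.991, -0.0], [-0.0, -0.0, -1.0]]
force: [0.2, -0.6, 3.4]
opening: 0.52
grasp_force: 30.0
```

```bash
python3 plan.py .36,-.28,.15,97.8 .5,-.03,.15,98 .585,.0575,.15,98 .585,.0575,.08,98 .585,.0575,.057,98
```

```text
t 5.48 p [ 0.3308 -0.295   0.0197] ang 97.79 tilt -1.0 open 0.0453 F [ 0.2 -0.6  3.4] grip 30.0
(0.36, -0.28, 0.15, 97.8) -> [-0.031, 0.0109, -0.1303] wz -0.0 rows 5
(0.5, -0.03, 0.15, 98.0) -> [-0.1726, 0.2287, 0.0] wz -0.2 rows 8
(0.585, 0.0575, 0.15, 98.0) -> [-0.0964, 0.0748, 0.0] wz -0.0 rows 4
(0.585, 0.0575, 0.08, 98.0) -> [0.0, 0.0, 0.07] wz -0.0 rows 3
(0.585, 0.0575, 0.057, 98.0) -> [0.0, 0.0, 0.023] wz -0.0 rows 2
```

Scaled: -0.13 m / 0.5 = -0.26, -0.07 m / 0.5 = -0.14.

Emit:
{"op": "play_rows", "data": {
  "motion": [
    [[0, 0, -0.06, 0, 0, 0], [0, 0, -0.14, 0, 0, 0], [-0.062, 0.022, -0.26, 0, 0, 0], [-0.062, 0.022, -0.26, 0, 0, 0], [-0.062, 0.022, -0.26, 0, 0, 0]]
  ]
}}

```text
time_s: 5.9
position: [0.3633, -0.2815, 0.1539]
tcp_rot: [[-0.99, -0.137, 0.007], [-0.137, 0.99, -0.008], [-0.006, -0.009, -1.0]]
force: [1.1, 0.1, 0.2]
opening: 0.524
grasp_force: 30.0
```

Scaled: 0.229 m / 0.5 = 0.458, -0.173 m / 0.5 = -0.346.

Emit:
{"op": "play_rows", "data": {
  "motion": [
    [[-0.346, 0.458, 0, 0, 0, 0], [-0.346, 0.458, 0, 0, 0, 0], [-0.346, 0.458, 0, 0, 0, 0], [-0.346, 0.458, 0, 0, 0, 0], [-0.346, 0.458, 0, 0, 0, 0], [-0.346, 0.458, 0, 0, 0, 0], [-0.346, 0.458, 0, 0, 0, 0], [-0.346, 0.458, 0, 0, 0, 0]]
  ]
}}

```text
time_s: 6.57
position: [0.5023, -0.0245, 0.1486]
tcp_rot: [[-0.99, -0.142, 0.001], [-0.142, 0.99, 0.002], [-0.001, 0.001, -1.0]]
force: [0.1, -0.3, -0.4]
opening: 0.519
grasp_force: 30.0
```

Scaled: -0.096 m / 0.5 = -0.192, 0.075 m / 0.5 = 0.15.

Emit:
{"op": "play_rows", "data": {
  "motion": [
    [[-0.192, 0.15, 0, 0, 0, 0], [-0.192, 0.15, 0, 0, 0, 0], [-0.192, 0.15, 0, 0, 0, 0], [-0.192, 0.15, 0, 0, 0, 0], [-0.192, 0.15, 0.06, 0, 0, 0], [-0.192, 0.15, 0.12, 0, 0, 0], [-0.192, 0.15, 0.12, 0, 0, 0]]
  ]
}}

```text
time_s: 7.15
position: [0.58, 0.0573, 0.0835]
tcp_rot: [[-0.991, -0.136, -0.013], [-0.136, 0.991, 0.001], [0.013, 0.003, -1.0]]
force: [-0.4, 0.3, -0.8]
opening: 0.526
grasp_force: 30.0
```

```bash
python3 plan.py .585,.0575,.057,98
```

```text
t 7.15 p [0.58   0.0573 0.0835] ang 97.79 tilt -0.99991 open 0.0457 F [-0.4  0.3 -0.8] grip 30.0
(0.585, 0.0575, 0.057, 98.0) -> [-0.005, -0.0005, 0.0265] wz -0.2 rows 2
```

Emit:
{"op": "play_rows", "data": {
  "motion": [
    [[0, 0, 0, 0, 0, 0], [0, 0, 0, 0, 0, 0], [0, 0, 0, 0, 0, 0], [0, 0, 0, 0, 0, 0]]
  ]
}}

```text
time_s: 7.48
position: [0.5863, 0.0574, 0.0912]
tcp_rot: [[-0.991, -0.135, 0.003], [-0.135, 0.991, -0.0], [-0.003, -0.001, -1.0]]
force: [0.7, 1.1, -0.2]
opening: 0.522
grasp_force: 30.0
```

```bash
python3 plan.py .585,.0575,.057,98
```

```text
t 7.48 p [0.5863 0.0574 0.0912] ang 97.78 tilt -0.99999 open 0.0454 F [ 0.7  1.1 -0.2] grip 30.0
(0.585, 0.0575, 0.057, 98.0) -> [0.0013, 0.0003, 0.0342] wz -0.2 rows 2
```

Settled. I'll lower, release, and back up.

Scaled: 0.034 m / 0.5 = 0.068, 0.033 m / 0.5 = 0.066.

Emit:
{"op": "play_rows", "data": {
  "motion": [
    [[0, 0, 0.024, 0, 0, 0], [0, 0, 0.046, 0, 0, 0], [0, 0, 0.058, 0, 0, 0], [0, 0, 0.066, 0, 0, 0], [0, 0, 0.068, 0, 0, 0], [0, 0, 0.068, 0, 0, 0], [0, 0, 0.068, 0, 0, 0]]
  ]
}}

```text
time_s: 8.07
position: [0.5842, 0.0581, 0.0555]
tcp_rot: [[-0.991, -0.136, -0.002], [-0.136, 0.991, 0.0], [0.002, 0.0, -1.0]]
force: [-1.4, -0.2, 4.3]
opening: 0.526
grasp_force: 30.0
```

Emit:
{"op": "play_rows", "data": {
  "motion": [
    [[0, 0, 0, 0, 0, 0], [0, 0, 0, 0, 0, 0], [0, 0, 0, 0, 0, 0], [0, 0, 0, 0, 0, 0], [0, 0, 0, 0, 0, 0]]
  ],
  "fingers": 0.07
}}

```text
time_s: 8.48
position: [0.5854, 0.058, 0.0552]
tcp_rot: [[-0.991, -0.136, 0.0], [-0.136, 0.991, 0.0], [-0.0, 0.0, -1.0]]
force: [-0.6, -0.8, 0.8]
opening: 0.774
grasp_force: 0.0
```

```bash
python3 plan.py .585,.0575,.15,98 .52,-.16,.15,90 .4603,-.335,.1,90 .4603,-.335,.025,90
```

```text
t 8.48 p [0.5854 0.058  0.0552] ang 97.81 tilt -1.0 open 0.0673 F [-0.6 -0.8  0.8] grip 0.0
(0.585, 0.0575, 0.15, 98.0) -> [0.0004, -0.0004, -0.0948] wz -0.2 rows 4
(0.52, -0.16, 0.15, 90.0) -> [0.0946, -0.2063, 0.0] wz 8.0 rows 7
(0.4603, -0.335, 0.1, 90.0) -> [0.0597, -0.175, 0.05] wz -0.0 rows 6
(0.4603, -0.335, 0.025, 90.0) -> [0.0, 0.0, 0.075] wz -0.0 rows 3
```

Scaled: -0.095 m / 0.5 = -0.19, -0.07 m / 0.5 = -0.14.

Emit:
{"op": "play_rows", "data": {
  "motion": [
    [[0, 0, -0.06, 0, 0, 0], [0, 0, -0.14, 0, 0, 0], [0, 0, -0.19, 0, 0, 0], [0, 0, -0.19, 0, 0, 0]]
  ]
}}

```text
time_s: 8.82
position: [0.5892, 0.0577, 0.156]
tcp_rot: [[-0.991, -0.136, 0.012], [-0.136, 0.991, -0.001], [-0.011, -0.003, -1.0]]
force: [0.5, -0.7, 0.4]
opening: 0.804
grasp_force: 0.0
```

Scaled: -0.206 m / 0.5 = -0.412, 0.095 m / 0.5 = 0.19, 7.8 degrees / 180 = 0.0433.

Emit:
{"op": "play_rows", "data": {
  "motion": [
    [[0.19, -0.412, 0, 0, 0, 0.0433], [0.19, -0.412, 0, 0, 0, 0.0433], [0.19, -0.412, 0, 0, 0, 0.0433], [0.19, -0.412, 0, 0, 0, 0.0433], [0.19, -0.412, 0, 0, 0, 0.0433], [0.19, -0.412, 0, 0, 0, 0.0433], [0.19, -0.412, 0, 0, 0, 0.0433]]
  ],
  "fingers": 0.087
}}

```text
time_s: 9.4
position: [0.5181, -0.1632, 0.1498]
tcp_rot: [[-1.0, 0.005, -0.0], [0.005, 1.0, -0.001], [0.0, -0.001, -1.0]]
force: [-0.8, 0.9, -0.2]
opening: 0.996
grasp_force: 0.0
```

Scaled: -0.175 m / 0.5 = -0.35, 0.06 m / 0.5 = 0.12.

Emit:
{"op": "play_rows", "data": {
  "motion": [
    [[0.12, -0.35, 0.1, 0, 0, 0], [0.12, -0.35, 0.1, 0, 0, 0], [0.12, -0.35, 0.1, 0, 0, 0], [0.12, -0.35, 0.1, 0, 0, 0], [0.12, -0.35, 0.1, 0, 0, 0], [0.12, -0.35, 0.1, 0, 0, 0], [0.12, -0.35, 0.1, 0, 0, 0], [0.12, -0.35, 0.1, 0, 0, 0]]
  ]
}}

```text
time_s: 10.07
position: [0.4591, -0.3324, 0.1]
tcp_rot: [[-1.0, -0.0, -0.001], [-0.0, 1.0, 0.002], [0.001, 0.002, -1.0]]
force: [0.3, -0.0, 0.2]
opening: 1.0
grasp_force: 0.0
```

```bash
python3 plan.py .4603,-.335,.025,90
```

```text
t 10.07 p [ 0.4591 -0.3324  0.1   ] ang 90.02 tilt -1.0 open 0.087 F [ 0.3 -0.   0.2] grip 0.0
(0.4603, -0.335, 0.025, 90.0) -> [-0.0012, -0.0026, 0.075] wz 0.0 rows 3
```

Scaled: 0.075 m / 0.5 = 0.15, -0.001 m / 0.5 = -0.002.

Emit:
{"op": "play_rows", "data": {
  "motion": [
    [[-0.002, -0.006, 0.07, 0, 0, 0], [-0.002, -0.006, 0.12, 0, 0, 0], [-0.002, -0.006, 0.15, 0, 0, 0], [-0.002, -0.006, 0.15, 0, 0, 0], [-0.002, -0.006, 0.15, 0, 0, 0]]
  ]
}}

```text
time_s: 10.48
position: [0.4605, -0.3349, 0.0252]
tcp_rot: [[-1.0, -0.002, -0.001], [-0.002, 1.0, 0.002], [0.001, 0.002, -1.0]]
force: [0.7, -0.5, 0.4]
opening: 1.002
grasp_force: 0.0
```

Emit:
{"op": "play_rows", "data": {
  "motion": [
    [[0, 0, 0, 0, 0, 0], [0, 0, 0, 0, 0, 0], [0, 0, 0, 0, 0, 0], [0, 0, 0, 0, 0, 0], [0, 0, 0, 0, 0, 0], [0, 0, 0, 0, 0, 0], [0, 0, 0, 0, 0, 0], [0, 0, 0, 0, 0, 0]]
  ],
  "fingers": 0.03
}}

```text
time_s: 11.15
position: [0.4601, -0.3371, 0.0256]
tcp_rot: [[-1.0, 0.0, -0.0], [0.0, 1.0, 0.0], [0.0, 0.0, -1.0]]
force: [-0.3, 0.1, 1.8]
opening: 0.528
grasp_force: 30.0
```

```bash
python3 plan.py .47,-.31,.16,90  .53,-.04,.16,90 .585,.0575,.16,94 .585,.0575,.11,94 .585,.0575,.0715,94; cat > m2.py <<'E'
from fit import *
C={n:imaging.capture(n) for n in("scene","top")}
for o,p0,sz,z0 in [("thin_packer",(.585,.058,8,.01),(.09,.046),.036)]:
    for n in C:
        m=near(n,C[n],o,(p0[0],p0[1],.04)); print(n,None if m is None else (fit([(C[n],m)],p0,sz,z0,True)))
E
python3 m2.py
```

```text
t 11.15 p [ 0.4601 -0.3371  0.0256] ang 89.99 tilt -1.0 open 0.046 F [-0.3  0.1  1.8] grip 30.0
(0.47, -0.31, 0.16, 90.0) -> [-0.0099, 0.0271, -0.1344] wz -0.0 rows 5
(0.53, -0.04, 0.16, 90.0) -> [-0.06, 0.27, 0.0] wz -0.0 rows 8
(0.585, 0.0575, 0.16, 94.0) -> [-0.055, 0.0975, 0.0] wz -4.0 rows 4
(0.585, 0.0575, 0.11, 94.0) -> [0.0, 0.0, 0.05] wz -0.0 rows 3
(0.585, 0.0575, 0.0715, 94.0) -> [0.0, 0.0, 0.0385] wz -0.0 rows 2
scene (array([0.58519812, 0.05648647, 8.42880814, 0.01      ]), np.float64(0.057760902082614196))
top (array([0.58687572, 0.05917072, 6.52286736, 0.01      ]), np.float64(0.07954456223007456))
```

Scaled: -0.134 m / 0.5 = -0.268, -0.11 m / 0.5 = -0.22.

Emit:
{"op": "play_rows", "data": {
  "motion": [
    [[0, 0, -0.06, 0, 0, 0], [0, 0, -0.14, 0, 0, 0], [-0.02, 0.054, -0.22, 0, 0, 0], [-0.02, 0.054, -0.268, 0, 0, 0], [-0.02, 0.054, -0.268, 0, 0, 0], [-0.02, 0.054, -0.268, 0, 0, 0]]
  ]
}}

```text
time_s: 11.85
position: [0.4712, -0.3106, 0.1613]
tcp_rot: [[-1.0, -0.001, 0.003], [-0.001, 1.0, -0.003], [-0.003, -0.003, -1.0]]
force: [-0.2, 0.2, -0.8]
opening: 0.525
grasp_force: 30.0
```

Scaled: 0.27 m / 0.5 = 0.54, -0.06 m / 0.5 = -0.12.

Emit:
{"op": "play_rows", "data": {
  "motion": [
    [[-0.12, 0.54, 0, 0, 0, 0], [-0.12, 0.54, 0, 0, 0, 0], [-0.12, 0.54, 0, 0, 0, 0], [-0.12, 0.54, 0, 0, 0, 0], [-0.12, 0.54, 0, 0, 0, 0], [-0.12, 0.54, 0, 0, 0, 0], [-0.12, 0.54, 0, 0, 0, 0], [-0.12, 0.54, 0, 0, 0, 0]]
  ]
}}

```text
time_s: 12.52
position: [0.5291, -0.0352, 0.1575]
tcp_rot: [[-1.0, -0.005, -0.004], [-0.005, 1.0, 0.003], [0.004, 0.003, -1.0]]
force: [-0.7, -0.2, -0.8]
opening: 0.52
grasp_force: 30.0
```

Scaled: 0.097 m / 0.5 = 0.194, -0.055 m / 0.5 = -0.11, -4 degrees / 180 = -0.0222.

Emit:
{"op": "play_rows", "data": {
  "motion": [
    [[-0.11, 0.194, 0, 0, 0, -0.0222], [-0.11, 0.194, 0, 0, 0, -0.0222], [-0.11, 0.194, 0, 0, 0, -0.0222], [-0.11, 0.194, 0.06, 0, 0, -0.0222], [-0.11, 0.194, 0.1, 0, 0, -0.0222], [-0.11, 0.194, 0.1, 0, 0, -0.0222], [-0.11, 0.194, 0.1, 0, 0, -0.0222], [-0.11, 0.194, 0.1, 0, 0, -0.0222]]
  ]
}}

```text
time_s: 13.18
position: [0.5852, 0.0559, 0.1093]
tcp_rot: [[-0.998, -0.069, -0.001], [-0.069, 0.998, -0.0], [0.001, -0.0, -1.0]]
force: [-0.7, 0.2, -0.4]
opening: 0.525
grasp_force: 30.0
```

Emit:
{"op": "play_rows", "data": {
  "motion": [
    [[0, 0, 0, 0, 0, 0], [0, 0, 0, 0, 0, 0], [0, 0, 0, 0, 0, 0]]
  ]
}}

```text
time_s: 13.43
position: [0.5857, 0.0564, 0.1106]
tcp_rot: [[-0.998, -0.069, 0.002], [-0.069, 0.998, -0.0], [-0.002, -0.0, -1.0]]
force: [0.2, 0.4, 0.1]
opening: 0.524
grasp_force: 30.0
```

```bash
python3 plan.py .585,.0578,.0715,94
```

```text
t 13.43 p [0.5857 0.0564 0.1106] ang 93.97 tilt -1.0 open 0.0456 F [0.2 0.4 0.1] grip 30.0
(0.585, 0.0578, 0.0715, 94.0) -> [0.0006, 0.0014, 0.0391] wz -0.0 rows 2
```

Scaled: 0.039 m / 0.5 = 0.078, 0.038 m / 0.5 = 0.076.

Emit:
{"op": "play_rows", "data": {
  "motion": [
    [[0, 0.002, 0.03, 0, 0, 0], [0, 0.002, 0.054, 0, 0, 0], [0, 0.002, 0.068, 0, 0, 0], [0, 0.002, 0.076, 0, 0, 0], [0, 0.002, 0.078, 0, 0, 0], [0, 0.002, 0.078, 0, 0, 0], [0, 0.002, 0.078, 0, 0, 0]]
  ]
}}

```text
time_s: 14.02
position: [0.5841, 0.0579, 0.0715]
tcp_rot: [[-0.998, -0.07, -0.002], [-0.07, 0.998, -0.0], [0.002, 0.0, -1.0]]
force: [-3.9, -0.9, 8.4]
opening: 0.524
grasp_force: 30.0
```

Emit:
{"op": "play_rows", "data": {
  "motion": [
    [[0, 0, 0, 0, 0, 0], [0, 0, 0, 0, 0, 0], [0, 0, 0, 0, 0, 0], [0, 0, 0, 0, 0, 0], [0, 0, 0, 0, 0, 0]]
  ],
  "fingers": 0.075
}}

```text
time_s: 14.43
position: [0.585, 0.058, 0.0702]
tcp_rot: [[-0.998, -0.07, -0.0], [-0.07, 0.998, 0.0], [0.0, 0.0, -1.0]]
force: [0.1, -0.9, 0.9]
opening: 0.81
grasp_force: 0.0
```

Scaled: -0.1 m / 0.5 = -0.2, -0.07 m / 0.5 = -0.14.

Emit:
{"op": "play_rows", "data": {
  "motion": [
    [[0, 0, -0.06, 0, 0, 0], [0, 0, -0.14, 0, 0, 0], [0, 0, -0.2, 0, 0, 0], [0, 0, -0.2, 0, 0, 0]]
  ]
}}

```text
time_s: 14.77
position: [0.5893, 0.0577, 0.1766]
tcp_rot: [[-0.997, -0.07, 0.013], [-0.07, 0.998, -0.001], [-0.013, -0.002, -1.0]]
force: [0.4, 0.7, 0.6]
opening: 0.857
grasp_force: 0.0
```

```bash
python3 plan.py .5,.0,.17,48  .4364,-.0147,.1,4.5 .4364,-.0147,.021,4.5
cat > m3.py <<'E'
from fit import *
C={n:imaging.capture(n) for n in("scene","top")}
for o,p0,sz,z0 in [("thick_packer",(.585,.058,4,.024),(.046,.046),.046),("thin_packer",(.585,.058,8,.01),(.09,.046),.036)]:
    for n in C:
        m=near(n,C[n],o,(p0[0],p0[1],z0+.005)); print(o,n,None if m is None else (fit([(C[n],m)],p0,sz,z0,True)))
a=cv2.resize(C["scene"]["frame"][180:300,180:420,::-1],None,fx=3,fy=3)
cv2.imwrite("pics/stack.png",a)
E
python3 m3.py
```

```text
t 14.77 p [0.5893 0.0577 0.1766] ang 94.02 tilt -0.99992 open 0.0746 F [0.4 0.7 0.6] grip 0.0
(0.5, 0.0, 0.17, 48.0) -> [0.0931, -0.0513, 0.0066] wz 46.0 rows 8
(0.4364, -0.0147, 0.1, 4.5) -> [0.0374, -0.0535, 0.07] wz 43.5 rows 8
(0.4364, -0.0147, 0.021, 4.5) -> [0.0, 0.0, 0.079] wz -0.0 rows 3
thick_packer scene (array([0.58315034, 0.05672147, 7.14727476, 0.024     ]), np.float64(0.12257640486362142))
thick_packer top None
thin_packer scene (array([5.86641839e-01, 5.59287076e-02, 1.03839261e+01, 1.00000000e-02]), np.float64(0.6494225783643648))
thin_packer top None
```

View pics/stack.png

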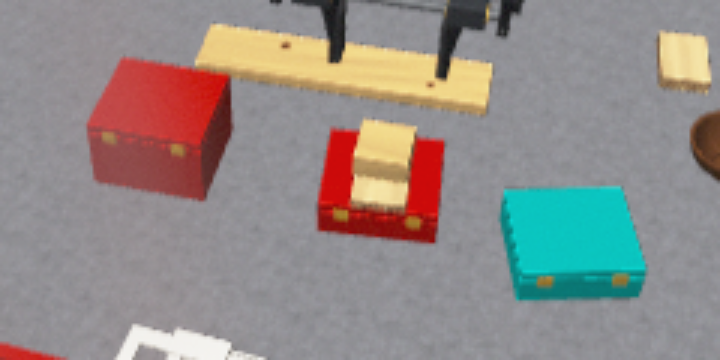

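The crop shows the thin packer (380,195) flat on the red shallow box with the thick one (385,150) squarely on it. The plank is next.

Scaled: 0.09 m / 0.5 = 0.18, -0.051 m / 0.5 = -0.102, 46 degrees / 180 = 0.2556.

Emit:
{"op": "play_rows", "data": {
  "motion": [
    [[0.18, -0.102, 0, 0, 0, 0.2556], [0.18, -0.102, 0, 0, 0, 0.2556], [0.18, -0.102, 0, 0, 0, 0.2556], [0.18, -0.102, 0, 0, 0, 0.2556], [0.18, -0.102, 0, 0, 0, 0.2556], [0.18, -0.102, 0, 0, 0, 0.2556], [0.18, -0.102, 0, 0, 0, 0.2556], [0.18, -0.102, 0, 0, 0, 0.2556]]
  ],
  "fingers": 0.087
}}

```text
time_s: 15.73
position: [0.498, 0.0009, 0.1693]
tcp_rot: [[-0.742, 0.67, -0.003], [0.67, 0.742, 0.001], [0.003, -0.001, -1.0]]
force: [-0.9, 0.3, -0.5]
opening: 0.998
grasp_force: 0.0
```

Scaled: 0.07 m / 0.5 = 0.14, -0.053 m / 0.5 = -0.106, 43.5 degrees / 180 = 0.2417.

Emit:
{"op": "play_rows", "data": {
  "motion": [
    [[0.074, -0.106, 0.06, 0, 0, 0.2417], [0.074, -0.106, 0.14, 0, 0, 0.2417], [0.074, -0.106, 0.14, 0, 0, 0.2417], [0.074, -0.106, 0.14, 0, 0, 0.2417], [0.074, -0.106, 0.14, 0, 0, 0.2417], [0.074, -0.106, 0.14, 0, 0, 0.2417], [0.074, -0.106, 0.14, 0, 0, 0.2417], [0.074, -0.106, 0.14, 0, 0, 0.2417]]
  ]
}}

```text
time_s: 16.4
position: [0.4356, -0.0138, 0.1]
tcp_rot: [[-0.082, 0.997, -0.001], [0.997, 0.082, 0.0], [0.0, -0.001, -1.0]]
force: [0.7, -0.2, -0.6]
opening: 1.0
grasp_force: 0.0
```

```bash
python3 plan.py .4364,-.0147,.021,4.5
```

```text
t 16.4 p [ 0.4356 -0.0138  0.1   ] ang 4.72 tilt -1.0 open 0.087 F [ 0.7 -0.2 -0.6] grip 0.0
(0.4364, -0.0147, 0.021, 4.5) -> [-0.001, 0.0008, 0.079] wz 0.2 rows 3
```

Scaled: 0.079 m / 0.5 = 0.158, 0.065 m / 0.5 = 0.13.

Emit:
{"op": "play_rows", "data": {
  "motion": [
    [[-0.002, 0.002, 0.08, 0, 0, 0], [-0.002, 0.002, 0.13, 0, 0, 0], [-0.002, 0.002, 0.158, 0, 0, 0], [-0.002, 0.002, 0.158, 0, 0, 0], [-0.002, 0.002, 0.158, 0, 0, 0]]
  ]
}}

```text
time_s: 16.82
position: [0.4364, -0.0146, 0.0209]
tcp_rot: [[-0.081, 0.997, -0.002], [0.997, 0.081, 0.001], [0.001, -0.002, -1.0]]
force: [-0.3, -0.6, -0.1]
opening: 0.999
grasp_force: 0.0
```

Emit:
{"op": "play_rows", "data": {
  "motion": [
    [[0, 0, 0, 0, 0, 0], [0, 0, 0, 0, 0, 0], [0, 0, 0, 0, 0, 0], [0, 0, 0, 0, 0, 0], [0, 0, 0, 0, 0, 0], [0, 0, 0, 0, 0, 0], [0, 0, 0, 0, 0, 0]]
  ],
  "fingers": 0.045
}}

```text
time_s: 17.4
position: [0.4373, -0.0149, 0.0221]
tcp_rot: [[-0.079, 0.997, 0.001], [0.997, 0.079, -0.0], [-0.0, 0.001, -1.0]]
force: [-0.8, 0.7, 6.1]
opening: 0.689
grasp_force: 30.0
```

```bash
python3 plan.py .4364,-.0147,.15,4.5 .5878,-.041,.15,1.7 .5878,-.041,.11,1.7 .5878,-.041,.091,1.7
```

```text
t 17.4 p [ 0.4373 -0.0149  0.0221] ang 4.51 tilt -1.0 open 0.0599 F [-0.8  0.7  6.1] grip 30.0
(0.4364, -0.0147, 0.15, 4.5) -> [0.0002, -0.0009, -0.1279] wz 0.0 rows 5
(0.5878, -0.041, 0.15, 1.7) -> [-0.0381, 0.1489, 0.0] wz 2.8 rows 5
(0.5878, -0.041, 0.11, 1.7) -> [0.0, 0.0, 0.04] wz -0.0 rows 2
(0.5878, -0.041, 0.091, 1.7) -> [0.0, 0.0, 0.019] wz -0.0 rows 2
```

Scaled: -0.128 m / 0.5 = -0.256, -0.12 m / 0.5 = -0.24.

Emit:
{"op": "play_rows", "data": {
  "motion": [
    [[0, 0, -0.04, 0, 0, 0], [0, 0, -0.1, 0, 0, 0], [0, 0, -0.18, 0, 0, 0], [0, 0, -0.24, 0, 0, 0], [0, 0, -0.256, 0, 0, 0], [0, 0, -0.256, 0, 0, 0], [0, 0, -0.256, 0, 0, 0]]
  ]
}}

```text
time_s: 17.98
position: [0.4365, -0.0147, 0.1492]
tcp_rot: [[-0.079, 0.997, -0.0], [0.997, 0.079, 0.0], [0.0, -0.0, -1.0]]
force: [-0.6, 0.9, -2.0]
opening: 0.684
grasp_force: 30.0
```

Scaled: 0.149 m / 0.5 = 0.298, 0.13 m / 0.5 = 0.26, 2.8 degrees / 180 = 0.0156.

Emit:
{"op": "play_rows", "data": {
  "motion": [
    [[-0.02, 0.06, 0, 0, 0, 0.0156], [-0.036, 0.13, 0, 0, 0, 0.0156], [-0.052, 0.2, 0, 0, 0, 0.0156], [-0.068, 0.26, 0, 0, 0, 0.0156], [-0.076, 0.298, 0, 0, 0, 0.0156], [-0.076, 0.298, 0.03, 0, 0, 0.0156], [-0.076, 0.298, 0.06, 0, 0, 0.0156], [-0.076, 0.298, 0.08, 0, 0, 0.0156]]
  ]
}}

```text
time_s: 18.65
position: [0.5863, -0.0405, 0.105]
tcp_rot: [[-0.03, 1.0, -0.007], [1.0, 0.03, 0.002], [0.002, -0.007, -1.0]]
force: [0.5, 0.1, -1.6]
opening: 0.688
grasp_force: 30.0
```

Emit:
{"op": "play_rows", "data": {
  "motion": [
    [[0, 0, 0, 0, 0, 0], [0, 0, 0, 0, 0, 0], [0, 0, 0, 0, 0, 0], [0, 0, 0, 0, 0, 0]]
  ]
}}

```text
time_s: 18.98
position: [0.5888, -0.041, 0.1099]
tcp_rot: [[-0.03, 1.0, 0.001], [1.0, 0.03, -0.0], [-0.0, 0.001, -1.0]]
force: [-0.5, -0.1, -0.7]
opening: 0.683
grasp_force: 30.0
```

```bash
python3 plan.py .5878,-.041,.0915,1.7; cat > m4.py <<'E'
from fit import *
import sys
z0=float(sys.argv[1]); o="plank"; p0=(.588,-.041,91.7,.015)
C={n:imaging.capture(n) for n in("scene","top")}
for n in C:
    m=near(n,C[n],o,(p0[0],p0[1],z0+.007)); print(n,None if m is None else (fit([(C[n],m)],p0,(.28,.06),z0,True)))
cv2.imwrite("pics/plank%d.png"%(z0*1000),cv2.resize(C["scene"]["frame"][150:300,160:440,::-1],None,fx=2.8,fy=2.8))
E
python3 m4.py .09
```

```text
t 18.98 p [ 0.5888 -0.041   0.1099] ang 1.7 tilt -1.0 open 0.0594 F [-0.5 -0.1 -0.7] grip 30.0
(0.5878, -0.041, 0.0915, 1.7) -> [0.0, -0.001, 0.0184] wz 0.0 rows 2
scene (array([ 5.89531880e-01, -4.18399660e-02,  9.19255663e+01,  1.50000000e-02]), np.float64(0.28478871773522063))
top None
```

View pics/plank90.png

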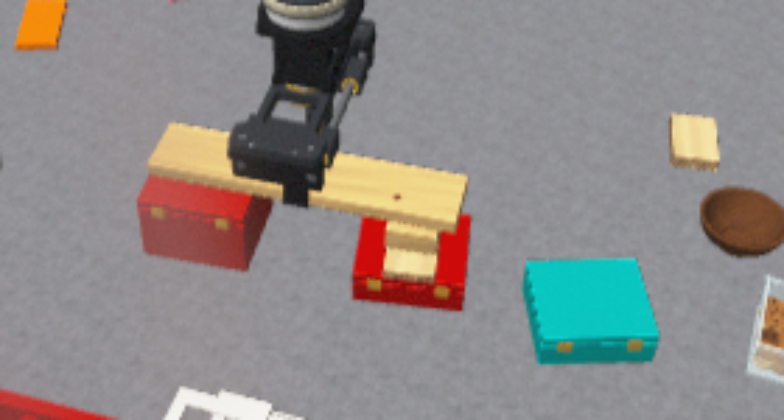

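The crop shows the held plank spanning the deep box (205,210) and the packer stack (410,245). I'll lower and release.

Scaled: 0.018 m / 0.5 = 0.036, 0.017 m / 0.5 = 0.034.

Emit:
{"op": "play_rows", "data": {
  "motion": [
    [[0, -0.002, 0.012, 0, 0, 0], [0, -0.002, 0.022, 0, 0, 0], [0, -0.002, 0.028, 0, 0, 0], [0, -0.002, 0.032, 0, 0, 0], [0, -0.002, 0.034, 0, 0, 0], [0, -0.002, 0.036, 0, 0, 0], [0, -0.002, 0.036, 0, 0, 0], [0, -0.002, 0.036, 0, 0, 0]]
  ]
}}

```text
time_s: 19.85
position: [0.587, -0.0409, 0.0922]
tcp_rot: [[-0.03, 1.0, -0.001], [1.0, 0.03, 0.0], [0.0, -0.001, -1.0]]
force: [-2.0, 0.6, 5.5]
opening: 0.688
grasp_force: 30.0
```

Emit:
{"op": "play_rows", "data": {
  "motion": [
    [[0, 0, 0, 0, 0, 0], [0, 0, 0, 0, 0, 0], [0, 0, 0, 0, 0, 0], [0, 0, 0, 0, 0, 0], [0, 0, 0, 0, 0, 0]]
  ],
  "fingers": 0.087
}}

```text
time_s: 20.27
position: [0.5876, -0.041, 0.0913]
tcp_rot: [[-0.03, 1.0, 0.0], [1.0, 0.03, -0.0], [-0.0, 0.0, -1.0]]
force: [0.3, -0.4, -0.2]
opening: 0.955
grasp_force: 0.0
```

Scaled: -0.1 m / 0.5 = -0.2, -0.03 m / 0.5 = -0.06.

Emit:
{"op": "play_rows", "data": {
  "motion": [
    [[0, 0, -0.06, 0, 0, 0], [0, 0, -0.14, 0, 0, 0], [0, 0, -0.2, 0, 0, 0], [0, 0, -0.2, 0, 0, 0], [0, 0, -0.2, 0, 0, 0]]
  ]
}}

```text
time_s: 20.68
position: [0.5889, -0.0413, 0.1937]
tcp_rot: [[-0.03, 1.0, 0.005], [1.0, 0.03, -0.001], [-0.002, 0.005, -1.0]]
force: [0.2, 0.7, 0.5]
opening: 0.998
grasp_force: 0.0
```

```bash
python3 plan.py .59,.16,.19,40 .5812,.3925,.11,83.7 .5812,.3925,.025,83.7
```

```text
t 20.68 p [ 0.5889 -0.0413  0.1937] ang 1.71 tilt -0.99999 open 0.0868 F [0.2 0.7 0.5] grip 0.0
(0.59, 0.16, 0.19, 40.0) -> [0.2012, 0.0071, 0.0037] wz -38.3 rows 7
(0.5812, 0.3925, 0.11, 83.7) -> [0.1838, 0.1427, 0.08] wz -43.7 rows 8
(0.5812, 0.3925, 0.025, 83.7) -> [0.0, 0.0, 0.085] wz -0.0 rows 4
```

Scaled: 0.201 m / 0.5 = 0.402, 0.007 m / 0.5 = 0.014, -38.3 degrees / 180 = -0.2128.

Emit:
{"op": "play_rows", "data": {
  "motion": [
    [[0.402, 0.014, 0.004, 0, 0, -0.2128], [0.402, 0.014, 0.004, 0, 0, -0.2128], [0.402, 0.014, 0.004, 0, 0, -0.2128], [0.402, 0.014, 0.004, 0, 0, -0.2128], [0.402, 0.014, 0.004, 0, 0, -0.2128], [0.402, 0.014, 0.004, 0, 0, -0.2128], [0.402, 0.014, 0.004, 0, 0, -0.2128]]
  ]
}}

```text
time_s: 21.27
position: [0.5868, 0.1624, 0.1874]
tcp_rot: [[-0.647, 0.763, -0.004], [0.763, 0.647, -0.0], [0.002, -0.003, -1.0]]
force: [0.5, -0.3, -1.3]
opening: 1.002
grasp_force: 0.0
```

Scaled: 0.184 m / 0.5 = 0.368, 0.143 m / 0.5 = 0.286, -43.5 degrees / 180 = -0.2417.

Emit:
{"op": "play_rows", "data": {
  "motion": [
    [[0.368, 0.286, 0.16, 0, 0, -0.2417], [0.368, 0.286, 0.16, 0, 0, -0.2417], [0.368, 0.286, 0.16, 0, 0, -0.2417], [0.368, 0.286, 0.16, 0, 0, -0.2417], [0.368, 0.286, 0.16, 0, 0, -0.2417], [0.368, 0.286, 0.16, 0, 0, -0.2417], [0.368, 0.286, 0.16, 0, 0, -0.2417], [0.368, 0.286, 0.16, 0, 0, -0.2417]]
  ]
}}

```text
time_s: 21.93
position: [0.5782, 0.3932, 0.1066]
tcp_rot: [[-0.994, 0.113, -0.004], [0.113, 0.994, -0.002], [0.004, -0.003, -1.0]]
force: [0.3, -1.1, -0.0]
opening: 0.998
grasp_force: 0.0
```

```bash
python3 m4.py .07; python3 plan.py .5812,.3925,.025,83.5
```

```text
scene (array([ 5.85391493e-01, -4.19487139e-02,  9.18348374e+01,  1.50000000e-02]), np.float64(0.05691143842390867))
top (array([ 5.86852997e-01, -4.09544699e-02,  9.18512237e+01,  1.50000000e-02]), np.float64(0.03321745847817692))
t 22.13 p [0.5804 0.391  0.1096] ang 83.3 tilt -1.0 open 0.0868 F [ 0.5 -0.1 -0. ] grip 0.0
(0.5812, 0.3925, 0.025, 83.5) -> [-0.0006, 0.0016, 0.0846] wz -0.2 rows 4
```

View pics/plank70.png

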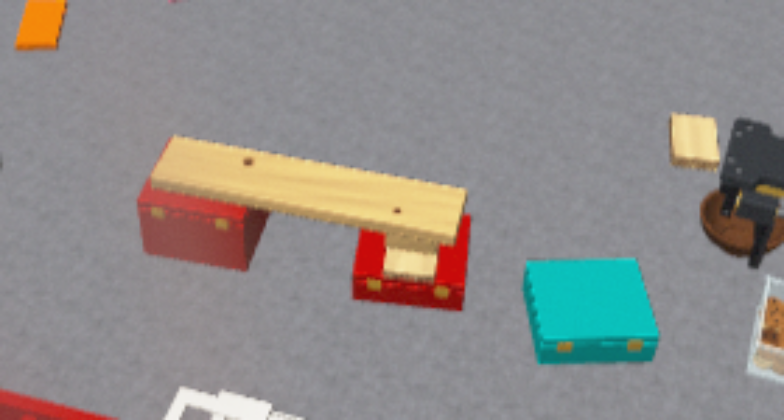

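The plank lies level from the deep box (205,200) to the stack (410,240), centred within about 2 mm. Now the tub.

Scaled: 0.085 m / 0.5 = 0.17, 0.078 m / 0.5 = 0.156.

Emit:
{"op": "play_rows", "data": {
  "motion": [
    [[-0.002, 0.003, 0.07, 0, 0, 0], [-0.002, 0.003, 0.12, 0, 0, 0], [-0.002, 0.003, 0.156, 0, 0, 0], [-0.002, 0.003, 0.17, 0, 0, 0], [-0.002, 0.003, 0.17, 0, 0, 0], [-0.002, 0.003, 0.17, 0, 0, 0]]
  ]
}}

```text
time_s: 22.63
position: [0.5818, 0.3936, 0.0253]
tcp_rot: [[-0.993, 0.115, 0.001], [0.115, 0.993, 0.0], [-0.001, 0.0, -1.0]]
force: [0.4, -0.0, 0.8]
opening: 1.004
grasp_force: 0.0
```

Emit:
{"op": "play_rows", "data": {
  "motion": [
    [[0, 0, 0, 0, 0, 0], [0, 0, 0, 0, 0, 0], [0, 0, 0, 0, 0, 0], [0, 0, 0, 0, 0, 0], [0, 0, 0, 0, 0, 0], [0, 0, 0, 0, 0, 0], [0, 0, 0, 0, 0, 0]]
  ],
  "fingers": 0.045
}}

```text
time_s: 23.22
position: [0.5808, 0.3942, 0.0249]
tcp_rot: [[-0.994, 0.113, -0.0], [0.113, 0.994, -0.001], [0.0, -0.001, -1.0]]
force: [-0.9, -1.9, 3.2]
opening: 0.619
grasp_force: 30.0
```

```bash
python3 plan.py .5812,.3925,.19,83.5 .59,.16,.19,40 .5862,-.0414,.19,1.85 .5862,-.0414,.13,1.85 .5862,-.0414,.110,1.85
```

```text
t 23.22 p [0.5808 0.3942 0.0249] ang 83.52 tilt -1.0 open 0.0538 F [-0.9 -1.9  3.2] grip 30.0
(0.5812, 0.3925, 0.19, 83.5) -> [-0.0006, -0.0016, -0.1651] wz 0.0 rows 5
(0.59, 0.16, 0.19, 40.0) -> [-0.0351, -0.23, 0.0] wz 43.5 rows 8
(0.5862, -0.0414, 0.19, 1.85) -> [-0.1518, -0.1324, 0.0] wz 38.2 rows 7
(0.5862, -0.0414, 0.13, 1.85) -> [0.0, 0.0, 0.06] wz -0.0 rows 3
(0.5862, -0.0414, 0.11, 1.85) -> [0.0, 0.0, 0.02] wz -0.0 rows 2
```

Scaled: -0.165 m / 0.5 = -0.33, -0.16 m / 0.5 = -0.32.

Emit:
{"op": "play_rows", "data": {
  "motion": [
    [[0, 0, -0.04, 0, 0, 0], [0, 0, -0.1, 0, 0, 0], [0, 0, -0.18, 0, 0, 0], [0, 0, -0.26, 0, 0, 0], [0, 0, -0.32, 0, 0, 0], [0, 0, -0.33, 0, 0, 0], [0, 0, -0.33, 0, 0, 0]]
  ]
}}

```text
time_s: 23.8
position: [0.5823, 0.3953, 0.1928]
tcp_rot: [[-0.994, 0.113, 0.006], [0.113, 0.994, 0.003], [-0.005, 0.004, -1.0]]
force: [0.5, -0.3, -1.8]
opening: 0.618
grasp_force: 30.0
```

Scaled: -0.23 m / 0.5 = -0.46, -0.035 m / 0.5 = -0.07, 43.5 degrees / 180 = 0.2417.

Emit:
{"op": "play_rows", "data": {
  "motion": [
    [[-0.07, -0.46, 0, 0, 0, 0.2417], [-0.07, -0.46, 0, 0, 0, 0.2417], [-0.07, -0.46, 0, 0, 0, 0.2417], [-0.07, -0.46, 0, 0, 0, 0.2417], [-0.07, -0.46, 0, 0, 0, 0.2417], [-0.07, -0.46, 0, 0, 0, 0.2417], [-0.07, -0.46, 0, 0, 0, 0.2417], [-0.07, -0.46, 0, 0, 0, 0.2417]]
  ]
}}

```text
time_s: 24.47
position: [0.5884, 0.1604, 0.1871]
tcp_rot: [[-0.641, 0.768, -0.005], [0.768, 0.641, 0.0], [0.003, -0.004, -1.0]]
force: [0.1, 0.6, -1.2]
opening: 0.615
grasp_force: 30.0
```

Scaled: -0.152 m / 0.5 = -0.304, -0.132 m / 0.5 = -0.264, 38.2 degrees / 180 = 0.2122.

Emit:
{"op": "play_rows", "data": {
  "motion": [
    [[-0.304, -0.264, 0, 0, 0, 0.2122], [-0.304, -0.264, 0, 0, 0, 0.2122], [-0.304, -0.264, 0, 0, 0, 0.2122], [-0.304, -0.264, 0, 0, 0, 0.2122], [-0.304, -0.264, 0, 0, 0, 0.2122], [-0.304, -0.264, 0, 0, 0, 0.2122], [-0.304, -0.264, 0.04, 0, 0, 0.2122], [-0.304, -0.264, 0.08, 0, 0, 0.2122]]
  ]
}}

```text
time_s: 25.13
position: [0.5871, -0.0388, 0.1489]
tcp_rot: [[-0.033, 0.999, 0.002], [0.999, 0.033, 0.0], [0.0, 0.002, -1.0]]
force: [0.4, -0.6, -0.6]
opening: 0.621
grasp_force: 30.0
```

Scaled: 0.01 m / 0.5 = 0.02.

Emit:
{"op": "play_rows", "data": {
  "motion": [
    [[0, 0, 0.02, 0, 0, 0], [0, 0, 0.02, 0, 0, 0], [0, 0, 0.02, 0, 0, 0], [0, 0, 0.02, 0, 0, 0]]
  ]
}}

```text
time_s: 25.47
position: [0.5868, -0.0386, 0.1398]
tcp_rot: [[-0.033, 0.999, 0.001], [0.999, 0.033, -0.0], [-0.0, 0.001, -1.0]]
force: [0.7, 0.3, -1.0]
opening: 0.621
grasp_force: 30.0
```

```bash
python3 plan.py .5862,-.0414,.110,1.85
```

```text
t 25.47 p [ 0.5868 -0.0386  0.1398] ang 1.9 tilt -1.0 open 0.0541 F [ 0.7  0.3 -1. ] grip 30.0
(0.5862, -0.0414, 0.11, 1.85) -> [-0.0028, -0.0007, 0.0298] wz 0.1 rows 2
```

Scaled: 0.0295 m / 0.5 = 0.059, -0.001 m / 0.5 = -0.002.

Emit:
{"op": "play_rows", "data": {
  "motion": [
    [[-0.006, -0.002, 0.024, 0, 0, 0], [-0.006, -0.002, 0.04, 0, 0, 0], [-0.006, -0.002, 0.048, 0, 0, 0], [-0.006, -0.002, 0.054, 0, 0, 0], [-0.006, -0.002, 0.057, 0, 0, 0], [-0.006, -0.002, 0.059, 0, 0, 0], [-0.006, -0.002, 0.059, 0, 0, 0], [-0.006, -0.002, 0.059, 0, 0, 0]]
  ]
}}

```text
time_s: 26.13
position: [0.5855, -0.0424, 0.1102]
tcp_rot: [[-0.031, 1.0, 0.001], [1.0, 0.031, -0.0], [-0.0, 0.001, -1.0]]
force: [-0.1, 0.5, -1.3]
opening: 0.617
grasp_force: 30.0
```

Emit:
{"op": "play_rows", "data": {
  "motion": [
    [[0, 0, 0, 0, 0, 0], [0, 0, 0, 0, 0, 0], [0, 0, 0, 0, 0, 0], [0, 0, 0, 0, 0, 0], [0, 0, 0, 0, 0, 0]]
  ],
  "fingers": 0.08
}}

```text
time_s: 26.55
position: [0.5855, -0.0424, 0.1102]
tcp_rot: [[-0.031, 1.0, 0.0], [1.0, 0.031, -0.0], [-0.0, 0.0, -1.0]]
force: [0.3, 0.2, -0.2]
opening: 0.883
grasp_force: 0.0
```

Scaled: -0.12 m / 0.5 = -0.24, -0.1 m / 0.5 = -0.2.

Emit:
{"op": "play_rows", "data": {
  "motion": [
    [[0, 0, -0.06, 0, 0, 0], [0, 0, -0.14, 0, 0, 0], [0, 0, -0.2, 0, 0, 0], [0, 0, -0.24, 0, 0, 0], [0, 0, -0.24, 0, 0, 0]]
  ]
}}

```text
time_s: 26.97
position: [0.5884, -0.0431, 0.2353]
tcp_rot: [[-0.032, 0.999, 0.011], [0.999, 0.032, -0.003], [-0.003, 0.01, -1.0]]
force: [0.9, -0.0, -0.1]
opening: 0.919
grasp_force: 0.0
```

```bash
python3 plan.py .58,-.25,.21,0 .5795,-.3935,.15,0 .5795,-.3935,.036,0
```

```text
t 26.97 p [ 0.5884 -0.0431  0.2353] ang 1.81 tilt -0.99994 open 0.08 F [ 0.9 -0.  -0.1] grip 0.0
(0.58, -0.25, 0.21, 0.0) -> [-0.2065, -0.0149, 0.0253] wz 1.8 rows 7
(0.5795, -0.3935, 0.15, 0.0) -> [-0.1435, -0.0005, 0.06] wz -0.0 rows 5
(0.5795, -0.3935, 0.036, 0.0) -> [0.0, 0.0, 0.114] wz -0.0 rows 4
```

Scaled: -0.207 m / 0.5 = -0.414, 0.02 m / 0.5 = 0.04, 1.8 degrees / 180 = 0.01.

Emit:
{"op": "play_rows", "data": {
  "motion": [
    [[-0.414, -0.02, 0.04, 0, 0, 0.01], [-0.414, -0.02, 0.04, 0, 0, 0.01], [-0.414, -0.02, 0.04, 0, 0, 0.01], [-0.414, -0.02, 0.04, 0, 0, 0.01], [-0.414, -0.02, 0.04, 0, 0, 0.01], [-0.414, -0.02, 0.04, 0, 0, 0.01], [-0.414, -0.02, 0.04, 0, 0, 0.01]]
  ],
  "fingers": 0.087
}}

```text
time_s: 27.55
position: [0.5809, -0.252, 0.2084]
tcp_rot: [[0.004, 1.0, -0.002], [1.0, -0.004, 0.001], [0.001, -0.002, -1.0]]
force: [-0.9, 1.0, -1.0]
opening: 0.994
grasp_force: 0.0
```

Scaled: -0.144 m / 0.5 = -0.288, 0.06 m / 0.5 = 0.12.

Emit:
{"op": "play_rows", "data": {
  "motion": [
    [[-0.288, 0, 0.12, 0, 0, 0], [-0.288, 0, 0.12, 0, 0, 0], [-0.288, 0, 0.12, 0, 0, 0], [-0.288, 0, 0.12, 0, 0, 0], [-0.288, 0, 0.12, 0, 0, 0], [-0.288, 0, 0.12, 0, 0, 0], [-0.288, 0, 0.12, 0, 0, 0], [-0.288, 0, 0.12, 0, 0, 0]]
  ]
}}

```text
time_s: 28.22
position: [0.5824, -0.3912, 0.1504]
tcp_rot: [[-0.002, 1.0, -0.0], [1.0, 0.002, 0.001], [0.001, -0.0, -1.0]]
force: [0.5, -0.3, 1.2]
opening: 1.0
grasp_force: 0.0
```

```bash
cat > m5.py <<'E'
from fit import *
C={n:imaging.capture(n) for n in("scene","top")}
T={"tub":((.586,-.042,91.8,.04),(.084,.058),.085),"plank":((.586,-.041,91.8,.015),(.28,.06),.07)}
for o,(p0,sz,z0) in T.items():
    for n in C:
        m=near(n,C[n],o,(p0[0],p0[1],z0+p0[3]/2)); print(o,n,None if m is None else (fit([(C[n],m)],p0,sz,z0,True)))
cv2.imwrite("pics/tub.png",np.vstack([cv2.resize(c["frame"][a:a+100,b:b+270,::-1],None,fx=2.8,fy=2.8) for c,a,b in((C["scene"],160,160),(C["top"],110,200))]))
E
python3 m5.py;  python3 plan.py .578,-.3945,.036,0
```

```text
tub scene (array([ 5.83836236e-01, -4.67264971e-02,  9.38543476e+01,  4.00000000e-02]), np.float64(0.0786830357142857))
tub top (array([ 5.86033354e-01, -4.43374831e-02,  8.96914954e+01,  4.00000000e-02]), np.float64(0.09792284866468848))
plank scene (array([ 5.85747564e-01, -4.13793812e-02,  9.12118039e+01,  1.50000000e-02]), np.float64(0.29123380100674734))
plank top None
t 28.52 p [ 0.5823 -0.3929  0.1507] ang 0.06 tilt -1.0 open 0.087 F [ 0.1 -1.1 -0.6] grip 0.0
(0.578, -0.3945, 0.036, 0.0) -> [-0.0016, -0.0043, 0.1147] wz 0.1 rows 4
```

View pics/tub.png

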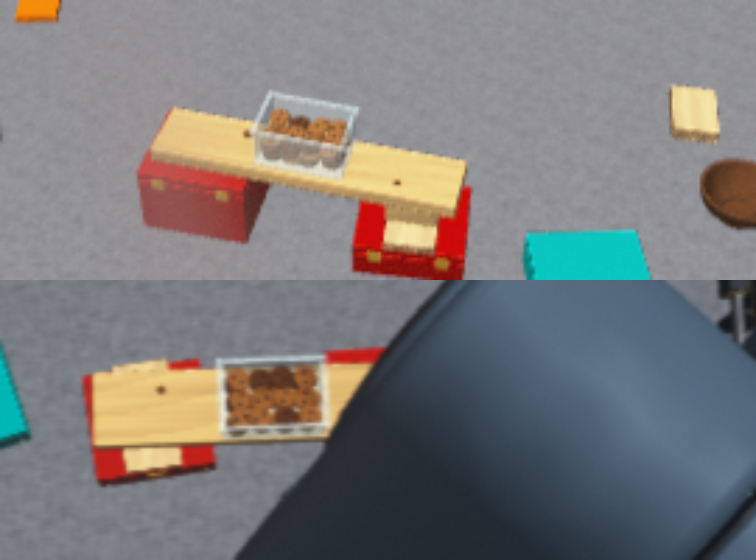

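The tub stands upright lengthwise in the middle of the plank (scene crop 305,135), about 3 mm off centre, and the plank has not moved. Now the jar.

Scaled: 0.115 m / 0.5 = 0.23, 0.06 m / 0.5 = 0.12.

Emit:
{"op": "play_rows", "data": {
  "motion": [
    [[-0.004, -0.008, 0.06, 0, 0, 0], [-0.004, -0.008, 0.12, 0, 0, 0], [-0.004, -0.008, 0.17, 0, 0, 0], [-0.004, -0.008, 0.21, 0, 0, 0], [-0.004, -0.008, 0.23, 0, 0, 0], [-0.004, -0.008, 0.23, 0, 0, 0], [-0.004, -0.008, 0.23, 0, 0, 0]]
  ]
}}

```text
time_s: 29.1
position: [0.5781, -0.3957, 0.0351]
tcp_rot: [[-0.0, 1.0, 0.0], [1.0, 0.0, -0.0], [-0.0, 0.0, -1.0]]
force: [0.4, -0.8, 0.7]
opening: 1.0
grasp_force: 0.0
```

Emit:
{"op": "play_rows", "data": {
  "motion": [
    [[0, 0, 0, 0, 0, 0], [0, 0, 0, 0, 0, 0], [0, 0, 0, 0, 0, 0], [0, 0, 0, 0, 0, 0], [0, 0, 0, 0, 0, 0], [0, 0, 0, 0, 0, 0], [0, 0, 0, 0, 0, 0], [0, 0, 0, 0, 0, 0]]
  ],
  "fingers": 0.04
}}

```text
time_s: 29.77
position: [0.5784, -0.3958, 0.0354]
tcp_rot: [[0.0, 1.0, 0.001], [1.0, -0.0, -0.001], [-0.001, 0.001, -1.0]]
force: [0.6, 0.4, 1.5]
opening: 0.569
grasp_force: 30.0
```

```bash
python3 plan.py .578,-.3945,.2,0 .588,-.14,.2,1.8 .588,-.14,.14,1.8 .588,-.14,.121,1.8
```

```text
t 29.77 p [ 0.5784 -0.3958  0.0354] ang -0.0 tilt -1.0 open 0.0495 F [0.6 0.4 1.5] grip 30.0
(0.578, -0.3945, 0.2, 0.0) -> [0.0013, -0.0004, -0.1646] wz -0.0 rows 5
(0.588, -0.14, 0.2, 1.8) -> [0.2545, 0.01, 0.0] wz -1.8 rows 8
(0.588, -0.14, 0.14, 1.8) -> [0.0, 0.0, 0.06] wz -0.0 rows 3
(0.588, -0.14, 0.121, 1.8) -> [0.0, 0.0, 0.019] wz -0.0 rows 2
```

Emit:
{"op": "play_rows", "data": {
  "motion": [
    [[0, 0, -0.04, 0, 0, 0], [0, 0, -0.1, 0, 0, 0], [0, 0, -0.18, 0, 0, 0], [0, 0, -0.26, 0, 0, 0], [0, 0, -0.32, 0, 0, 0], [0, 0, -0.33, 0, 0, 0], [0, 0, -0.33, 0, 0, 0]]
  ]
}}

```text
time_s: 30.35
position: [0.5787, -0.3965, 0.2026]
tcp_rot: [[-0.0, 1.0, 0.004], [1.0, 0.0, -0.004], [-0.004, 0.004, -1.0]]
force: [-0.6, -0.9, -2.5]
opening: 0.565
grasp_force: 30.0
```

Scaled: 0.256 m / 0.5 = 0.512, 0.245 m / 0.5 = 0.49, -1.8 degrees / 180 = -0.01.

Emit:
{"op": "play_rows", "data": {
  "motion": [
    [[0.06, 0.022, 0, 0, 0, -0.01], [0.14, 0.022, 0, 0, 0, -0.01], [0.22, 0.022, 0, 0, 0, -0.01], [0.3, 0.022, 0, 0, 0, -0.01], [0.38, 0.022, 0, 0, 0, -0.01], [0.45, 0.022, 0, 0, 0, -0.01], [0.49, 0.022, 0, 0, 0, -0.01], [0.512, 0.022, 0, 0, 0, -0.01]]
  ]
}}

```text
time_s: 31.02
position: [0.5862, -0.1354, 0.1968]
tcp_rot: [[-0.034, 0.999, -0.007], [0.999, 0.034, 0.004], [0.004, -0.007, -1.0]]
force: [-0.1, 0.4, -2.0]
opening: 0.57
grasp_force: 30.0
```

Scaled: 0.05 m / 0.5 = 0.1, 0.04 m / 0.5 = 0.08.

Emit:
{"op": "play_rows", "data": {
  "motion": [
    [[0, 0, 0, 0, 0, 0], [0, 0, 0.04, 0, 0, 0], [0, 0, 0.08, 0, 0, 0], [0, 0, 0.1, 0, 0, 0], [0, 0, 0.1, 0, 0, 0], [0, 0, 0.1, 0, 0, 0], [0, 0, 0.1, 0, 0, 0]]
  ]
}}

```text
time_s: 31.6
position: [0.5894, -0.1408, 0.1504]
tcp_rot: [[-0.03, 1.0, 0.001], [1.0, 0.03, -0.001], [-0.001, 0.001, -1.0]]
force: [-0.0, -0.5, -0.7]
opening: 0.564
grasp_force: 30.0
```

```bash
python3 plan.py .589,-.14,.1207,1.8
```

```text
t 31.6 p [ 0.5894 -0.1408  0.1504] ang 1.74 tilt -1.0 open 0.0491 F [-0.  -0.5 -0.7] grip 30.0
(0.589, -0.14, 0.1207, 1.8) -> [0.0008, -0.0004, 0.0297] wz -0.1 rows 2
```

Scaled: 0.0295 m / 0.5 = 0.059, 0.0285 m / 0.5 = 0.057.

Emit:
{"op": "play_rows", "data": {
  "motion": [
    [[0, 0, 0.024, 0, 0, 0], [0, 0, 0.04, 0, 0, 0], [0, 0, 0.048, 0, 0, 0], [0, 0, 0.054, 0, 0, 0], [0, 0, 0.057, 0, 0, 0], [0, 0, 0.059, 0, 0, 0], [0, 0, 0.059, 0, 0, 0], [0, 0, 0.059, 0, 0, 0]]
  ]
}}

```text
time_s: 32.27
position: [0.5891, -0.1397, 0.1207]
tcp_rot: [[-0.032, 1.0, 0.001], [1.0, 0.032, -0.0], [-0.0, 0.001, -1.0]]
force: [-0.5, -1.1, -1.5]
opening: 0.564
grasp_force: 30.0
```

Emit:
{"op": "play_rows", "data": {
  "motion": [
    [[0, 0, 0, 0, 0, 0], [0, 0, 0, 0, 0, 0], [0, 0, 0, 0, 0, 0], [0, 0, 0, 0, 0, 0], [0, 0, 0, 0, 0, 0], [0, 0, 0, 0, 0, 0]]
  ],
  "fingers": 0.087
}}

```text
time_s: 32.77
position: [0.5889, -0.1397, 0.1206]
tcp_rot: [[-0.031, 1.0, 0.0], [1.0, 0.031, -0.0], [-0.0, 0.0, -1.0]]
force: [-0.2, -0.1, -0.2]
opening: 0.93
grasp_force: 0.0
```

Scaled: -0.14 m / 0.5 = -0.28, -0.11 m / 0.5 = -0.22.

Emit:
{"op": "play_rows", "data": {
  "motion": [
    [[0, 0, -0.06, 0, 0, 0], [0, 0, -0.14, 0, 0, 0], [0, 0, -0.22, 0, 0, 0], [0, 0, -0.28, 0, 0, 0], [0, 0, -0.28, 0, 0, 0]]
  ]
}}

```text
time_s: 33.18
position: [0.5928, -0.1412, 0.2682]
tcp_rot: [[-0.032, 0.999, 0.014], [0.999, 0.032, -0.006], [-0.006, 0.014, -1.0]]
force: [1.2, -0.0, 0.4]
opening: 0.995
grasp_force: 0.0
```

Scaled: -0.2 m / 0.5 = -0.4, -0.1 m / 0.5 = -0.2.

Emit:
{"op": "play_rows", "data": {
  "motion": [
    [[-0.4, -0.2, 0, 0, 0, 0], [-0.4, -0.2, 0, 0, 0, 0], [-0.4, -0.2, 0, 0, 0, 0], [-0.4, -0.2, 0, 0, 0, 0], [-0.4, -0.2, 0, 0, 0, 0], [-0.4, -0.2, 0, 0, 0, 0], [-0.4, -0.2, 0, 0, 0, 0], [-0.4, -0.2, 0, 0, 0, 0]]
  ]
}}

```text
time_s: 33.85
position: [0.4947, -0.3429, 0.2599]
tcp_rot: [[-0.029, 1.0, -0.0], [1.0, 0.029, 0.002], [0.002, -0.0, -1.0]]
force: [1.1, 0.3, 0.2]
opening: 0.998
grasp_force: 0.0
```

```bash
cat > m6.py <<'E'
from fit import *
C={n:imaging.capture(n) for n in("scene","top")}
T={"jar":((.589,-.14,0,.078),(1,),.085),"tub":((.586,-.042,91.8,.04),(.084,.058),.085)}
for o,(p0,sz,z0) in T.items():
    for n in C:
        m=near(n,C[n],o,(p0[0],p0[1],z0+p0[3]/2)); print(o,n,None if m is None else (fit([(C[n],m)],p0,sz,z0,True)))
for n in C:
    for o in("bowl","caliper","plank"): print(n,o,[np.round(d["at"],3).tolist() for d in finder.recognise(n,o)][:1])
cv2.imwrite("pics/end.png",np.vstack([cv2.resize(c["frame"][a:a+105,b:b+270,::-1],None,fx=2.8,fy=2.8) for c,a,b in((C["scene"],140,160),(C["top"],110,200))]))
E
python3 m6.py
```

```text
jar scene (array([ 0.58773751, -0.13850807,  0.2815581 ,  0.078     ]), np.float64(0.0659728674967478))
jar top (array([ 0.58933761, -0.13649586, -0.77301454,  0.078     ]), np.float64(0.047483477376715766))
tub scene (array([ 5.82864539e-01, -4.63354938e-02,  9.83602433e+01,  4.00000000e-02]), np.float64(0.09706787216676083))
tub top (array([ 5.85486608e-01, -4.32286628e-02,  9.29839547e+01,  4.00000000e-02]), np.float64(0.09095149253731338))
scene bowl [[0.45, 0.351, 0.023]]
scene caliper [[0.788, -0.022, 0.008]]
scene plank [[0.606, 0.011, 0.084]]
top bowl [[0.468, 0.352, 0.02]]
top caliper [[0.552, 0.056, 0.047]]
top plank [[0.578, 0.018, 0.085]]
```

View pics/end.png

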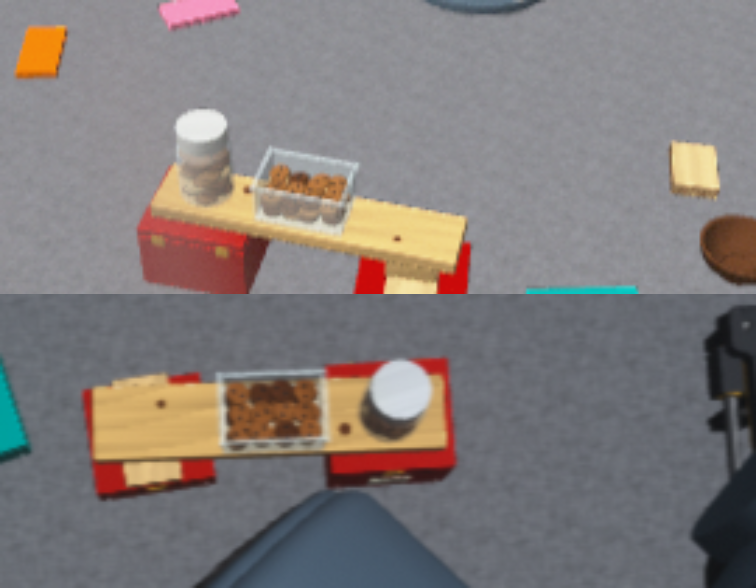

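The jar stands on the plank over the deep box (scene crop 203,155; top crop 400,390). The tub is mid-plank (305,190), the plank is level, and the robot is clear. The bowl hasn't moved. The caliper hasn't either: the scene camera puts it where it was, and the top camera's caliper reading is a false hit on the packers. Handing in.

```bash
python3 -c "
from rig import bot
print(bot.hand_in())"
```

```text
the job is handed in; nothing more can be done
None
```

The raised shelf is up and handed in at about 34 s, but the hand-in gave no verdict: by the cameras the thin and thick packers are stacked on the shallow box, the plank lies level across both boxes, the tub is mid-plank, the jar is over the deep box, and the bowl and caliper did not move.

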